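# Smooth down the arched trim

## Task

The six bevelled wooden trim pieces in the panel's curved groove stand proud. Starting at the square end cap, run your fingertips gently along the arch to the round end cap in one pass, without taking them well away from the row on the way, so that each piece in turn is pressed fully home, level with the end caps. Nothing is to be picked up or pulled out; leave the pot, matchbox, tape and brush where they are.

Things in the scene. Friction and masses are not known exactly. Their poses are not given: they have to be found in the camera images.
- panel: Plywood panel 170 x 300 mm (its x, y), 20 mm thick, screwed down to the table. Origin: centre of its underside; z up. On its face an arched row in a dark groove 23 mm wide: circular arc of radius 130 mm about panel point x = -85, y = 0 mm, bulging to +x; at angle a from +x a row point is (130 cos a - 85, 130 sin a) mm. In order: square cap, six pieces, round cap, 0.27 rad apart.
- square_cap (a point): Centre of the top face of the square end cap (26 mm square, fixed to the panel, 1.5 mm above the panel's face). The row starts here (a = -0.945), next to piece 1.
- round_cap (a point): Centre of the top face of the round end cap (26 mm disc, fixed, 1.5 mm above the panel's face). The row ends here (a = 0.945), after piece 6.
- trim1_top (a point): Centre of the flat top of trim piece 1, counted from the square cap (a = -0.675); it goes down with the piece. Bare wood, 20 mm wide across the row, 32 mm long along it, 35 mm from the next; flat top 8 mm long, then bevels of about 30 degrees down to both ends (these sink into the groove as it goes home).
- trim1 (a joint): How far trim piece 1 has been pressed down, in m. At 0 its top stands 8.5 mm above the panel's face; at 0.007 it sits on the groove's bottom, its top level with the end caps. It slides straight down against a friction of about 2 N and stays where it is left, no spring. It starts at 0 to 0.001; negative means it was pulled up.
- trim2_top (a point): Centre of the flat top of trim piece 2, counted from the square cap (a = -0.405); it goes down with the piece. Bare wood, 20 mm wide across the row, 32 mm long along it, 35 mm from the next; flat top 8 mm long, then bevels of about 30 degrees down to both ends (these sink into the groove as it goes home).
- trim2 (a joint): How far trim piece 2 has been pressed down, in m. At 0 its top stands 8.5 mm above the panel's face; at 0.007 it sits on the groove's bottom, its top level with the end caps. It slides straight down against a friction of about 2 N and stays where it is left, no spring. It starts at 0 to 0.001; negative means it was pulled up.
- trim3_top (a point): Centre of the flat top of trim piece 3, counted from the square cap (a = -0.135); it goes down with the piece. Bare wood, 20 mm wide across the row, 32 mm long along it, 35 mm from the next; flat top 8 mm long, then bevels of about 30 degrees down to both ends (these sink into the groove as it goes home).
- trim3 (a joint): How far trim piece 3 has been pressed down, in m. At 0 its top stands 8.5 mm above the panel's face; at 0.007 it sits on the groove's bottom, its top level with the end caps. It slides straight down against a friction of about 2 N and stays where it is left, no spring. It starts at 0 to 0.001; negative means it was pulled up.
- trim4_top (a point): Centre of the flat top of trim piece 4, counted from the square cap (a = 0.135); it goes down with the piece. Bare wood, 20 mm wide across the row, 32 mm long along it, 35 mm from the next; flat top 8 mm long, then bevels of about 30 degrees down to both ends (these sink into the groove as it goes home).
- trim4 (a joint): How far trim piece 4 has been pressed down, in m. At 0 its top stands 8.5 mm above the panel's face; at 0.007 it sits on the groove's bottom, its top level with the end caps. It slides straight down against a friction of about 2 N and stays where it is left, no spring. It starts at 0 to 0.001; negative means it was pulled up.
- trim5_top (a point): Centre of the flat top of trim piece 5, counted from the square cap (a = 0.405); it goes down with the piece. Bare wood, 20 mm wide across the row, 32 mm long along it, 35 mm from the next; flat top 8 mm long, then bevels of about 30 degrees down to both ends (these sink into the groove as it goes home).
- trim5 (a joint): How far trim piece 5 has been pressed down, in m. At 0 its top stands 8.5 mm above the panel's face; at 0.007 it sits on the groove's bottom, its top level with the end caps. It slides straight down against a friction of about 2 N and stays where it is left, no spring. It starts at 0 to 0.001; negative means it was pulled up.
- trim6_top (a point): Centre of the flat top of trim piece 6, counted from the square cap (a = 0.675); it goes down with the piece. Bare wood, 20 mm wide across the row, 32 mm long along it, 35 mm from the next; flat top 8 mm long, then bevels of about 30 degrees down to both ends (these sink into the groove as it goes home).
- trim6 (a joint): How far trim piece 6 has been pressed down, in m. At 0 its top stands 8.5 mm above the panel's face; at 0.007 it sits on the groove's bottom, its top level with the end caps. It slides straight down against a friction of about 2 N and stays where it is left, no spring. It starts at 0 to 0.001; negative means it was pulled up.
- paint_pot: Loose lidded paint pot, 44 mm across, 40 mm high, standing on the panel inside the arch. Origin: centre of its underside. Leave alone.
- matchbox: Loose matchbox, 53 x 36 x 15 mm, flat on the table by the panel. Origin: centre of its underside. Leave alone.
- tape: Loose roll of paper tape, 68 mm across, 19 mm high, flat on the table by the panel. Origin: centre of its underside. Leave alone.
- brush: Loose flat brush, 157 mm long along its y (bristles to +y, from -90 to 67 mm of the origin), 24 mm wide, 10 mm high, lying on the table by the panel. Leave alone.

How it is judged:
By the outcome, as a careful person would: the job done as asked, in the order asked, and still so for the second after the job is handed in, with the robot touching nothing.
It also fails if it takes over 51 s, if anything falls off the work surface, if the arm or the gripper's body presses on something with over 40 N, if the wrist force passes 120 N, or if a joint passes its speed limit or range.

## Robot

A 6-joint arm with a two-finger parallel gripper is mounted at the origin on the work surface. World frame = base frame: x ahead of the robot, y to its left, z up, the work surface at z = 0. Lengths are in m, angles in rad, forces in N, time in s.
With the tool pointing down it reaches from about 0.275 to 0.85 m from the base axis. Payload 5.2 kg.
Tool frame: the origin (TCP) lies on the centre line of the jaws, within the pads' length; the fingertips stand 8 mm ahead of it and the grasp point (between the pads) lies 11 mm behind it; z points along the fingers, y is the direction in which the jaws open and shut (so a half turn about z gives the same grasp; the last joint's range is limited). The gripper opens to 85 mm and grips with 20 to 120 N. Pads are 22 mm wide; open, the fingers measure 114 mm over their backs; the gripper's body (76 mm by 85 mm) begins 54 mm behind the grasp point. The pads swing forward as they close: fully open they stand 13 mm farther back than shut.
Start: joints at [-1.361, 0.259, 1.535, -0, 1.348, -0.203], TCP at [0.221, -0.504, 0.239] pointing down, gripper open.
Joint ranges: [-3.14, 3.14], [-0.91, 2.08], [0.19, 2.58], [-1.22, 4.36], [0.22, 2.71], [-3.12, 3.12]. Speed limits (rad/s): [2.57, 2.57, 3.14, 3.14, 3.14, 3.14].

## Interface

Orientations are given as [roll, pitch, yaw] about the fixed x, y, z axes, in that order (R = Rz(yaw) Ry(pitch) Rx(roll)).
In Python, from workcell import telemetry, cams, order gives the robot as it stands.
- The arm moves only by the shell command python3 -m jog 'ROWS' [FORCE]. ROWS is text: rows parted by semicolons, each of 7 numbers parted by spaces: the shift along the tool's x, y, z in m, then the turn, a rotation vector about the tool's x, y, z in rad, then the gripper's target within -1 to 1 (fully open at 1, half-way at 0, shut at -1). In form: dx dy dz wx wy wz grip; .... A call has exactly 10 rows; each row shifts and turns the pose as measured when the row begins, along the tool's axes as they then stand; what a row does not reach is not made up. A row lasts 1/10 s, in which the tool goes at most 50 mm and 8.59 degrees, less where a joint would pass 70% of its speed; a pose out of reach is approached as far as the arm can. A call with a gripper value outside its range is refused whole. The fingers move at their own pace and stop on an object; FORCE is the grip in N (left out, the last holds). Time passes only in rows, so rows that do not move let the fingers close, or fill a call up. It gives the time, the measured TCP pose, the force and the opening at its end, in the units of the state.
- telemetry.get_state(): the state, without advancing time (a new reading comes with each control period).
- cams.capture(name): name is "side" or "top"; returns a dict with "color" (384x512x3 uint8, red, green, blue), "intrinsics" (3x3 intrinsics, pixels), "distortion" ([k1, k2, p1, p2, k3] as OpenCV has them; the pictures are not rectified), "world_from_camera" (4x4, takes a point from camera to world coordinates). Camera axes: x right, y up, looking along -z (the intrinsics and any distortion apply to the point x, -y, -z); pixel columns grow to the right and rows downward; lengths in m; the calibration is good to about 2 mm. A picture is of the moment at which its call begins. There is no depth.
- order.sign_off(): hands the job in, once; it reports no verdict.
The state is a dict: "time": time; "q": joint angles; "qd": joint speeds; "joint_efforts": joint torques, N m; "position": TCP position; "tcp_rot": TCP orientation; "force": force on the tool from outside, world axes, zero at the start; "moment": the same for the moment, N m; "grip_width": opening from 0.0 (shut) to 1.0 (fully open).
Only numpy, scipy, OpenCV 4.12 (cv2) and the standard library are available. Lean on these libraries where they do the work, as an engineer would, in place of code of your own. Each camera call takes 0.05 s, during which the arm holds its last target.

## Working session

There is one attempt and no reset: what is moved stays moved. The work goes in short steps, Python scripts to look and compute and a shell command to move; the robot and the scene stay as the last step left them, time stands still between calls to the robot, and variables do not carry over. Pictures are saved under pics/ and viewed, and the job is handed in when it is done.

```bash
mkdir -p pics; ls
python3 - <<'E'
from workcell import telemetry,cams
import cv2,numpy as np
s=telemetry.get_state(); print(s)
for n in("top","side"):
    c=cams.capture(n); cv2.imwrite(f"pics/{n}0.png",c["color"][:,:,::-1]); print(n,c["intrinsics"],c["distortion"],c["world_from_camera"])
    np.savez(f"{n}0.npz",**c)
E
```

```text
pics
{'time': 0.0, 'q': array([-1.36080828e+00,  2.59336419e-01,  1.53610216e+00,  1.07113092e-06,
        1.34799778e+00, -2.02781866e-01]), 'qd': array([-5.34129175e-04, -4.77983906e-04,  2.87202060e-05, -1.43331696e-03,
       -2.23652905e-04, -1.34728004e-03]), 'joint_efforts': array([ 6.73291543e-04, -4.46028256e+01, -2.90573019e+01, -3.55404809e-04,
        1.16097496e-02,  2.61913200e-06]), 'position': array([ 0.22055153, -0.50327322,  0.23847057]), 'tcp_rot': array([-3.13978694e+00, -3.72335294e-04,  4.12769334e-01]), 'force': array([-0.41901677, -0.13804687, -0.6031316 ]), 'moment': array([ 0.00263223,  0.02358558, -0.01226768]), 'grip_width': 0.9994450168168133}
top [[379.96770749   0.         258.75342964]
 [  0.         379.96770749 190.61606294]
 [  0.           0.           1.        ]] [-0.12513473  0.          0.          0.          0.        ] [[-0.01457447  0.99519609 -0.09681076  0.50525942]
 [-0.99988936 -0.0147939  -0.00154922  0.01972277]
 [-0.00297398  0.09677747  0.9953016   0.80008591]
 [ 0.          0.          0.          1.        ]]
side [[388.59397569   0.         254.65759694]
 [  0.         388.59397569 188.26596082]
 [  0.           0.           1.        ]] [-0.13174591  0.          0.          0.          0.        ] [[-0.92163552  0.27089462 -0.2778562   0.40583276]
 [-0.3876653  -0.67487563  0.62790008  0.42711314]
 [-0.01742363  0.68641022  0.72700579  0.54510995]
 [ 0.          0.          0.          1.        ]]
```

View pics/top0.png

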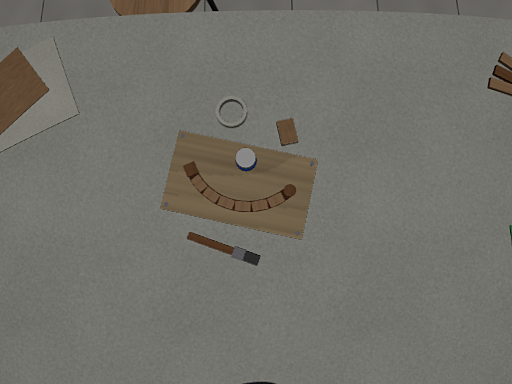

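View pics/side0.png

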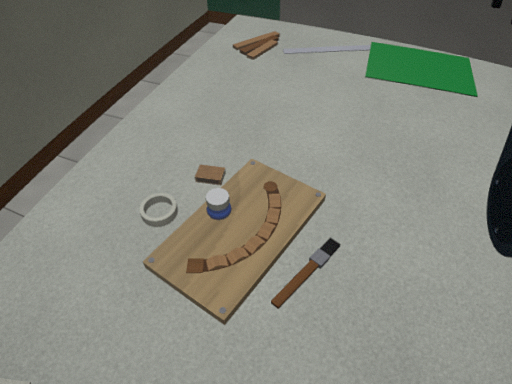

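The top view shows the panel at about (165-317, 131-238). The square cap is at (190,170), the round cap at (289,190), and the arch bulges towards the robot, with the pot inside it at (246,160). The side view agrees, with the square cap at (196,266) and the round cap at (270,187).

```bash
cat > h.py <<'E'
import numpy as np,cv2
def load(n): return dict(np.load(n))
def ray(c,px):
    u=cv2.undistortPoints(np.array(px,float).reshape(-1,1,2),c["intrinsics"],c["distortion"]).reshape(-1,2)
    d=np.c_[u[:,0],-u[:,1],-np.ones(len(u))]@c["world_from_camera"][:3,:3].T
    return c["world_from_camera"][:3,3],d
def plane(c,px,z):
    o,d=ray(c,px); return o+d*((z-o[2])/d[:,2])[:,None]
E
python3 - <<'E'
from h import *
box={"top":(140,110,340,260),"side":(130,140,345,330)}
for n in box:
    c=load(n+"0.npz"); im=c["color"]; hsv=cv2.cvtColor(im,cv2.COLOR_RGB2HSV)
    x0,y0,x1,y1=box[n]
    m=((hsv[...,0]<30)&(hsv[...,1]>70)).astype(np.uint8)*255
    k=np.zeros_like(m);k[y0:y1,x0:x1]=m[y0:y1,x0:x1]
    k=cv2.morphologyEx(k,cv2.MORPH_OPEN,np.ones((3,3)))
    cs,_=cv2.findContours(k,cv2.RETR_EXTERNAL,cv2.CHAIN_APPROX_NONE)
    C=max(cs,key=cv2.contourArea); print(n,cv2.contourArea(C))
    ap=cv2.approxPolyDP(C,6,True).reshape(-1,2); print(ap.tolist())
    print(plane(c,ap,0.02).round(4).tolist())
    # dark brown caps
    for name,(a,b) in {"top":{"sq":(190,170),"rd":(289,190)},"side":{"sq":(196,266),"rd":(270,187)}}[n].items():
        print(name,im[b,a], hsv[b,a])
        w=im[b-12:b+13,a-12:a+13].astype(int)
        mm=(np.abs(w-im[b,a].astype(int)).sum(2)<40).astype(np.uint8)
        nl,l,st,ce=cv2.connectedComponentsWithStats(mm)
        i=l[12,12]; p=ce[i]+[a-12,b-12]; print(p,st[i],plane(c,[p],0.0215).round(4))
    v=cv2.resize(im[y0:y1,x0:x1],None,fx=3.5 if n=="top" else 3,fy=3.5 if n=="top" else 3,interpolation=cv2.INTER_CUBIC)
    cv2.imwrite(f"pics/z{n}.png",v[:,:,::-1]);
E
```

```text
top 11192.0
[[177, 137], [163, 195], [169, 204], [161, 208], [292, 237], [299, 230], [301, 238], [315, 171], [310, 158], [187, 132]]
[[0.6974, 0.1918, 0.02], [0.5749, 0.2201, 0.02], [0.556, 0.2073, 0.02], [0.5479, 0.2241, 0.02], [0.4849, -0.0456, 0.02], [0.4989, -0.0603, 0.02], [0.4825, -0.064, 0.02], [0.6204, -0.0966, 0.02], [0.6479, -0.0869, 0.02], [0.7077, 0.1706, 0.02]]
sq [78 52 32] [ 13 150  78]
[190.40136054 168.55102041] [  5   3  16  16 147] [[0.6292 0.1625 0.0215]]
rd [77 51 32] [ 13 149  77]
[289.50833333 189.88333333] [  7   6  12  13 120] [[ 0.5816 -0.0424  0.0215]]
side 13579.5
[[259, 162], [224, 185], [232, 207], [225, 219], [211, 219], [203, 204], [152, 252], [154, 262], [144, 260], [222, 322], [324, 197]]
[[0.6263, -0.0958, 0.02], [0.6633, -0.0127, 0.02], [0.6262, 0.0309, 0.02], [0.6259, 0.0604, 0.02], [0.6485, 0.0696, 0.02], [0.6778, 0.0441, 0.02], [0.7069, 0.1685, 0.02], [0.6933, 0.1836, 0.02], [0.7106, 0.1869, 0.02], [0.5482, 0.2322, 0.02], [0.4809, -0.0533, 0.02]]
sq [109  79  52] [ 14 133 109]
[195.52301255 265.51464435] [  2   4  23  15 239] [[0.6276 0.164  0.0215]]
rd [104  72  48] [ 13 137 104]
[270.43076923 187.58461538] [  6   7  15  18 130] [[ 0.5795 -0.0376  0.0215]]
```

View pics/ztop.png

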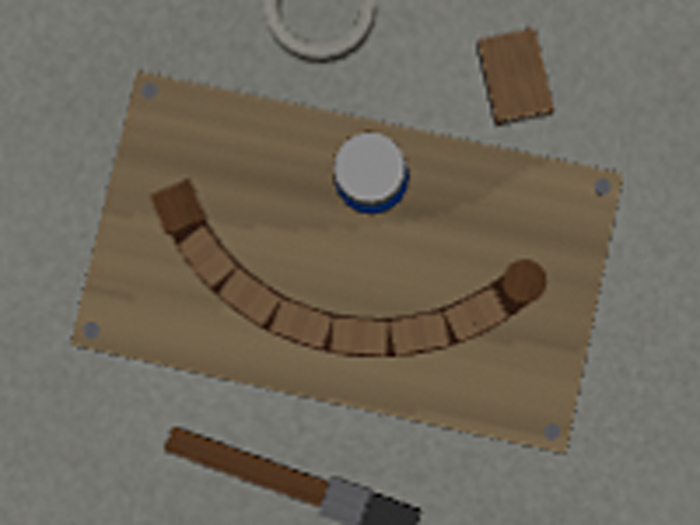

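View pics/zside.png

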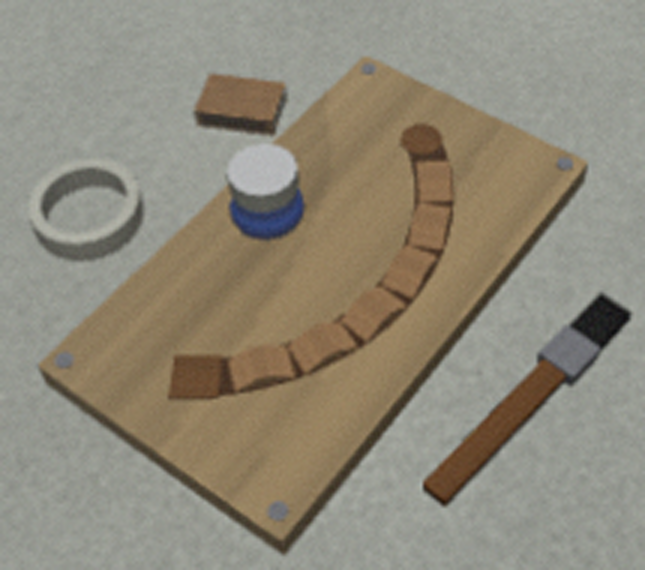

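```bash
cat >> h.py <<'E'
def fit(P,W):
    pc,wc=P.mean(0),W.mean(0); A=(P-pc);B=(W-wc)
    th=np.arctan2((A[:,0]*B[:,1]-A[:,1]*B[:,0]).sum(),(A*B).sum())
    R=np.array([[np.cos(th),-np.sin(th)],[np.sin(th),np.cos(th)]]); t=wc-R@pc
    return th,R,t,(P@R.T+t-W)
E
python3 - <<'E'
from h import *
c=np.cos(.945)*.13-.085; s=np.sin(.945)*.13
P=np.array([[c,-s],[c,s],[-.085,-.15],[-.085,.15],[.085,.15],[.085,-.15]])
T=load("top0.npz");S=load("side0.npz")
pt=[(190.4,168.9),(289.5,189.9),(179.4,130.3),(317.7,160),(301.7,239.2),(161.1,208.7)]
ps=[(195.5,265.5),(270.2,186.8),(144.2,261.5),(252,159.8),(325.5,195.5),(225,320.5)]
Z=[.0215]*2+[.02]*4
for c_,p in((T,pt),(S,ps)):
    W=np.array([plane(c_,[q],z)[0,:2] for q,z in zip(p,Z)])
    for idx in (range(6),range(2)):
        idx=list(idx);th,R,t,e=fit(P[idx],W[idx]); print(th,t.round(4),(e*1e3).round(1).tolist())
    # check piece gaps etc: pot
print(plane(T,[(246,158)],.06),plane(S,[(217.5,196)],.06))
E
```

```text
2.9147794153330113 [0.5958 0.0611] [[-0.4, -0.7], [-0.8, -1.1], [0.5, 1.2], [1.4, -1.2], [-0.8, -0.6], [0.2, 2.5]]
2.9162756002638552 [0.5964 0.062 ] [[0.1, 0.2], [-0.1, -0.2]]
2.9122187265898 [0.5943 0.0653] [[-0.7, 1.9], [-1.6, 0.0], [2.5, 2.9], [1.2, -3.5], [-1.9, -3.5], [0.5, 2.2]]
2.914375563398006 [0.5955 0.0643] [[0.2, 1.0], [-0.2, -1.0]]
[[0.6423586 0.045126  0.06     ]] [[0.64260351 0.04813455 0.06      ]]
```

Both views agree on the panel to about 2 mm: yaw 2.915 and centre (0.5957, 0.063). The cap spacing measures 210.4 mm against the nominal 210.7 mm. Next I move towards the square cap at height and shut the gripper on the way.

```bash
python3 -m jog '0.04 -0.028 0 0 0 0 -1;0.04 -0.028 0 0 0 0 -1;0.04 -0.028 0 0 0 0 -1;0.04 -0.028 0 0 0 0 -1;0.04 -0.028 0 0 0 0 -1;0.04 -0.028 0 0 0 0 -1;0.04 -0.028 0 0 0 0 -1;0.04 -0.028 0 0 0 0 -1;0.04 -0.028 0 0 0 0 -1;0.04 -0.028 0 0 0 0 -1' 40
cat > st.py <<'E'
from h import *
from workcell import telemetry
s=telemetry.get_state(); p=s["position"]; r=s["tcp_rot"]
from scipy.spatial.transform import Rotation as Ro
import sys
TH=2.915;T=np.array([.5957,.0628]);C=T+.085*np.array([-np.cos(TH),-np.sin(TH)])
Rt=Ro.from_euler("xyz",r).as_matrix()
v=p[:2]-C; a=(np.arctan2(v[1],v[0])-TH+np.pi)%(2*np.pi)-np.pi
print("t%.2f pos %s tip z %.4f yaw %.3f tilt %s F %s grip %.2f"%(s["time"],p.round(4),p[2]-.008,r[2],np.r_[(r[0]%(2*np.pi))-np.pi,r[1]].round(4),s["force"].round(1),s["grip_width"]))
print("a %.4f radial err mm %.2f, yaw want %.3f"%(a,(np.hypot(*v)-.13)*1e3,a+np.pi/2+TH-np.pi))
for ta in map(float,sys.argv[1:]):
    w=C+.13*np.array([np.cos(ta+TH),np.sin(ta+TH)]); d=np.r_[w-p[:2],0]
    print("to a",ta,"tool d",(Rt.T@d).round(4),"world",w.round(4),"dyaw",round(ta+np.pi/2+TH-np.pi-r[2],3))
E
python3 st.py -0.945
```

```text
time: 1.1
position: [0.4777, -0.0802, 0.2353]
tcp_rot: [-3.136, 0.001, 0.4]
force: [1.1, -1.5, -0.0]
grip_width: -0.001
t1.10 pos [ 0.4777 -0.0802  0.2353] tip z 0.2273 yaw 0.400 tilt [0.0054 0.0012] F [ 1.1 -1.5 -0. ] grip -0.00
a 0.7795 radial err mm 105.95, yaw want 2.124
to a -0.945 tool d [ 0.2332 -0.166   0.0006] world [0.628  0.1635] dyaw -0.0
```

```bash
python3 -m jog '0.039 -0.0277 0 0 0 0 -1;0.039 -0.0277 0 0 0 0 -1;0.039 -0.0277 0 0 0 0 -1;0.039 -0.0277 0 0 0 0 -1;0.039 -0.0277 0 0 0 0 -1;0.038 -0.0275 0 0 0 0 -1;0 0 0.042 -0.005 0 0 -1;0 0 0.042 0 0 0 -1;0 0 0.042 0 0 0 -1;0 0 0.03 0 0 0 -1'
python3 st.py -0.945
```

```text
time: 2.1
position: [0.6375, 0.1857, 0.0767]
tcp_rot: [3.14, -0.01, 0.411]
force: [-0.7, -0.4, -0.5]
grip_width: 0.001
t2.10 pos [0.6375 0.1857 0.0767] tip z 0.0687 yaw 0.411 tilt [-0.0016 -0.0098] F [-0.7 -0.4 -0.5] grip 0.00
a -1.0628 radial err mm 17.81, yaw want 0.281
to a -0.945 tool d [-0.0176  0.0166 -0.0001] world [0.628  0.1635] dyaw -0.012
```

```bash
python3 -m jog '-0.006 0.006 0.005 0 -0.005 0.006 -1;-0.006 0.006 0.005 0 -0.005 0.006 -1;-0.005 0.005 0.005 0 0 0 -1;0 0 0.005 0 0 0 -1;0 0 0.005 0 0 0 -1;0 0 0.004 0 0 0 -1;0 0 0.002 0 0 0 -1;0 0 0.002 0 0 0 -1;0 0 0 0 0 0 -1;0 0 0 0 0 0 -1'
python3 st.py -0.945
python3 - <<'E'
from workcell import cams
from h import *
for n in("top","side"):
    c=cams.capture(n); 
    x,y,w,h=(140,110,200,150) if n=="top" else (130,140,200,180)
    cv2.imwrite(f"pics/{n}1.png",cv2.resize(c["color"][y:y+h,x:x+w,::-1],None,fx=3,fy=3,interpolation=cv2.INTER_CUBIC))
E
```

```text
time: 3.1
position: [0.6282, 0.1607, 0.0427]
tcp_rot: [3.14, 0.001, 0.397]
force: [0.3, -0.0, -0.4]
grip_width: -0.0
t3.10 pos [0.6282 0.1607 0.0427] tip z 0.0347 yaw 0.397 tilt [-0.0018  0.0011] F [ 0.3 -0.  -0.4] grip -0.00
a -0.9376 radial err mm -2.62, yaw want 0.407
to a -0.945 tool d [ 0.0009 -0.0026 -0.    ] world [0.628  0.1635] dyaw 0.002
```

View pics/side1.png

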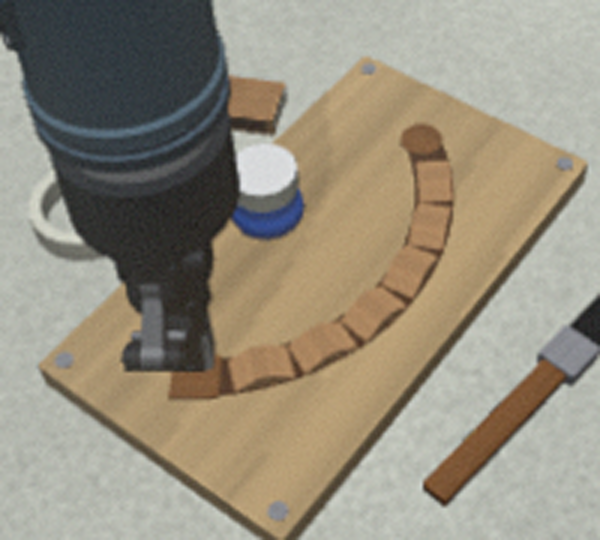

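View pics/top1.png

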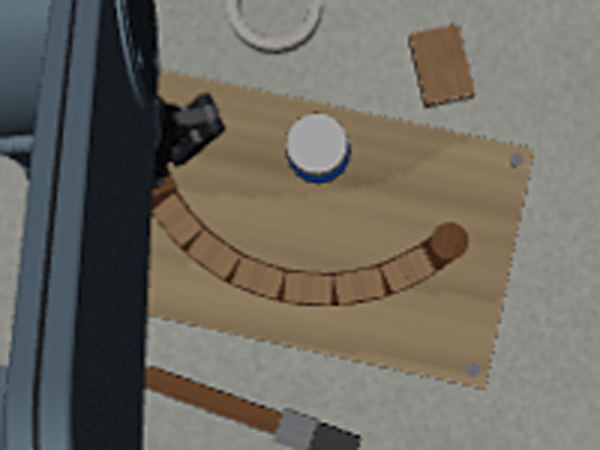

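The side view has the shut fingertips just above the square cap, around crop pixel (170,370), with the pot and matchbox clear of them. Now I touch down gently.

```bash
python3 -m jog '0.001 -0.0013 0.003 0 0 0 -1;0 -0.0013 0.003 0 0 0 -1;0 0 0.002 0 0 0 -1;0 0 0.001 0 0 0 -1;0 0 0.001 0 0 0 -1;0 0 0.001 0 0 0 -1;0 0 0.001 0 0 0 -1;0 0 0.0007 0 0 0 -1;0 0 0.0005 0 0 0 -1;0 0 0 0 0 0 -1'
python3 st.py -0.945
```

```text
time: 4.2
position: [0.6281, 0.1639, 0.0298]
tcp_rot: [3.14, 0.001, 0.397]
force: [-0.1, -0.1, 0.1]
grip_width: 0.007
t4.20 pos [0.6281 0.1639 0.0298] tip z 0.0218 yaw 0.397 tilt [-0.002   0.0007] F [-0.1 -0.1  0.1] grip 0.01
a -0.9468 radial err mm 0.37, yaw want 0.397
to a -0.945 tool d [-0.0002  0.0004  0.    ] world [0.628  0.1635] dyaw 0.002
```

```bash
python3 -m jog '0 0 0.0003 0 0 0 -1;0 0 0.0003 0 0 0 -1;0 0 0.0003 0 0 0 -1;0 0 0.0003 0 0 0 -1;0 0 0.0003 0 0 0 -1;0 0 0.0003 0 0 0 -1;0 0 0.0003 0 0 0 -1;0 0 0.0003 0 0 0 -1;0 0 0.0003 0 0 0 -1;0 0 0.0003 0 0 0 -1'
python3 st.py -0.945
```

```text
time: 5.2
position: [0.6281, 0.1639, 0.0296]
tcp_rot: [3.139, -0.0, 0.397]
force: [-2.2, 0.2, 5.4]
grip_width: -0.001
t5.20 pos [0.6281 0.1639 0.0296] tip z 0.0216 yaw 0.397 tilt [-0.0025 -0.0003] F [-2.2  0.2  5.4] grip -0.00
a -0.9473 radial err mm 0.33, yaw want 0.397
to a -0.945 tool d [-0.0003  0.0003  0.    ] world [0.628  0.1635] dyaw 0.002
```

```bash
python3 -m jog '-0.0015 0 0.0003 0 0 -0.0115 -1;-0.0015 0 0.0003 0 0 -0.0115 -1;-0.0015 0 0.0003 0 0 -0.0115 -1;-0.0015 0 0.0003 0 0 -0.0115 -1;-0.0015 0 0.0003 0 0 -0.0115 -1;-0.0015 0 0.0003 0 0 -0.0115 -1;-0.0015 0 0.0002 0 0 -0.0115 -1;-0.0015 0 0.0002 0 0 -0.0115 -1;-0.0015 0 0.0002 0 0 -0.0115 -1;-0.0015 0 0.0002 0 0 -0.0115 -1'
python3 st.py -0.675
```

```text
time: 6.2
position: [0.6199, 0.1583, 0.0296]
tcp_rot: [3.135, -0.014, 0.522]
force: [2.1, 2.7, 4.8]
grip_width: -0.002
t6.20 pos [0.6199 0.1583 0.0296] tip z 0.0216 yaw 0.522 tilt [-0.007  -0.0136] F [2.1 2.7 4.8] grip -0.00
a -0.8713 radial err mm -1.22, yaw want 0.473
to a -0.675 tool d [-0.0254  0.     -0.0003] world [0.5979 0.1457] dyaw 0.148
```

```bash
python3 -m jog '-0.002 -0.0001 0.0003 0.0007 -0.0020 -0.006 -1;-0.002 -0.0001 0.0003 0.0007 -0.0020 -0.006 -1;-0.002 -0.0001 0.0003 0.0007 -0.0020 -0.006 -1;-0.002 -0.0001 0.0003 0.0007 -0.0020 -0.006 -1;-0.002 -0.0001 0.0003 0.0007 -0.0020 -0.006 -1;-0.002 -0.0001 0.0003 0.0007 -0.0020 -0.006 -1;-0.002 -0.0001 0.0003 0.0007 -0.0020 -0.006 -1;-0.002 -0.0001 0.0003 0.0007 -0.0020 -0.006 -1;-0.002 -0.0001 0.0003 0.0007 -0.0020 -0.006 -1;-0.002 -0.0001 0.0003 0.0007 -0.0020 -0.006 -1'
python3 st.py -0.675
```

```text
time: 7.2
position: [0.6094, 0.1516, 0.0292]
tcp_rot: [3.137, -0.011, 0.586]
force: [4.0, 3.0, 2.6]
grip_width: 0.002
t7.20 pos [0.6094 0.1516 0.0292] tip z 0.0212 yaw 0.586 tilt [-0.0049 -0.0114] F [4.  3.  2.6] grip 0.00
a -0.7747 radial err mm -1.84, yaw want 0.569
to a -0.675 tool d [-0.0129 -0.0014 -0.0002] world [0.5979 0.1457] dyaw 0.083
```

```bash
python3 -m jog '-0.0023 -0.0004 0.0001 0.0007 -0.0030 -0.009 -1;-0.0023 -0.0004 0.0001 0.0007 -0.0030 -0.009 -1;-0.0023 -0.0004 0.0001 0.0007 -0.0030 -0.009 -1;-0.0023 -0.0004 0.0001 0.0007 -0.0030 -0.009 -1;-0.0023 -0.0004 0.0002 0.0007 -0.0030 -0.009 -1;-0.0023 -0.0003 0.0002 0.0007 -0.0030 -0.009 -1;-0.0023 -0.0003 0.0002 0.0007 -0.0030 -0.009 -1;-0.0023 -0.0003 0.0003 0.0007 -0.0030 -0.009 -1;-0.0023 -0.0003 0.0003 0.0007 -0.0030 -0.009 -1;-0.0023 -0.0003 0.0003 0.0007 -0.0030 -0.009 -1'
python3 st.py -0.675 -.54
```

```text
time: 8.2
position: [0.5912, 0.1409, 0.0296]
tcp_rot: [3.14, 0.013, 0.683]
force: [3.5, 2.2, 5.7]
grip_width: 0.001
t8.20 pos [0.5912 0.1409 0.0296] tip z 0.0216 yaw 0.683 tilt [-0.0013  0.0128] F [3.5 2.2 5.7] grip 0.00
a -0.6121 radial err mm 0.62, yaw want 0.732
to a -0.675 tool d [ 0.0082  0.0005 -0.0001] world [0.5979 0.1457] dyaw -0.014
to a -0.54 tool d [-0.0093  0.0014  0.0001] world [0.5849 0.1339] dyaw 0.121
```

```bash
python3 -m jog '-0.0018 0 0.0002 0 0.002 -0.015 -1;-0.0018 0 0.0002 0 0.002 -0.015 -1;-0.0018 0 0.0002 0 0.001 -0.015 -1;-0.0018 0 0.0002 0 0.001 -0.015 -1;-0.0018 0 0.0001 0 0 -0.015 -1;-0.0018 0 0.0001 0 0 -0.015 -1;-0.0018 0 0.0001 0 0 -0.015 -1;-0.0018 0 0.0001 0 0 -0.015 -1;-0.0018 0 0.0001 0 0 -0.015 -1;-0.0018 0 0.0001 0 0 -0.015 -1'
python3 st.py -.54 -0.405
```

```text
time: 9.2
position: [0.5793, 0.132, 0.0287]
tcp_rot: [-3.141, -0.003, 0.844]
force: [4.1, 7.5, 4.3]
grip_width: 0.005
t9.20 pos [0.5793 0.132  0.0287] tip z 0.0207 yaw 0.844 tilt [ 0.0004 -0.0026] F [4.1 7.5 4.3] grip 0.00
a -0.5007 radial err mm 2.81, yaw want 0.843
to a -0.54 tool d [0.0051 0.0029 0.    ] world [0.5849 0.1339] dyaw -0.039
to a -0.405 tool d [-0.0124  0.0034 -0.    ] world [0.5736 0.1205] dyaw 0.096
```

```bash
python3 -m jog '-0.002 0.0004 -0.0002 0 -0.001 -0.01 -1;-0.002 0.0004 -0.0002 0 -0.001 -0.01 -1;-0.002 0.0004 -0.0001 0 -0.001 -0.01 -1;-0.002 0.0004 -0.0001 0 -0.001 -0.01 -1;-0.002 0.0004 0 0 -0.001 -0.01 -1;-0.002 0.0004 0 0 -0.001 -0.01 -1;-0.002 0.0004 0.0001 0 -0.001 -0.01 -1;-0.002 0.0004 0.0002 0 -0.001 -0.01 -1;-0.002 0.0004 0.0003 0 -0.001 -0.01 -1;-0.002 0.0004 0.0003 0 -0.001 -0.01 -1'
python3 st.py -0.405 -.27
```

```text
time: 10.2
position: [0.5688, 0.1152, 0.0295]
tcp_rot: [-3.139, 0.004, 0.953]
force: [2.3, 3.8, 6.8]
grip_width: 0.002
t10.20 pos [0.5688 0.1152 0.0295] tip z 0.0215 yaw 0.953 tilt [0.0027 0.0044] F [2.3 3.8 6.8] grip 0.00
a -0.3508 radial err mm 1.01, yaw want 0.993
to a -0.405 tool d [ 0.0071  0.0009 -0.    ] world [0.5736 0.1205] dyaw -0.014
to a -0.27 tool d [-0.0104  0.0019  0.    ] world [0.5642 0.1056] dyaw 0.121
```

```bash
python3 -m jog '-0.0018 0.0002 0.0002 0 0.001 -0.013 -1;-0.0018 0.0002 0.0002 0 0.001 -0.013 -1;-0.0018 0.0002 0.0002 0 0 -0.013 -1;-0.0018 0.0002 0.0001 0 0 -0.013 -1;-0.0018 0.0002 0 0 0 -0.013 -1;-0.0018 0.0002 0 0 0 -0.013 -1;-0.0018 0.0002 0 0 0 -0.013 -1;-0.0018 0.0002 0 0 0 -0.013 -1;-0.0018 0.0002 0 0 0 -0.013 -1;-0.0018 0.0002 0 0 0 -0.013 -1'
python3 st.py -.27 -0.135
```

```text
time: 11.2
position: [0.5602, 0.1017, 0.0288]
tcp_rot: [-3.136, -0.004, 1.092]
force: [3.2, 8.8, 3.6]
grip_width: -0.001
t11.20 pos [0.5602 0.1017 0.0288] tip z 0.0208 yaw 1.092 tilt [ 0.0059 -0.0044] F [3.2 8.8 3.6] grip -0.00
a -0.2289 radial err mm 1.78, yaw want 1.115
to a -0.27 tool d [0.0054 0.0018 0.    ] world [0.5642 0.1056] dyaw -0.017
to a -0.135 tool d [-0.0121  0.0026 -0.0001] world [0.5569 0.0897] dyaw 0.118
```

```bash
python3 -m jog '-0.002 0.0004 -0.0002 -0.001 -0.001 -0.012 -1;-0.002 0.0004 -0.0002 -0.001 -0.001 -0.012 -1;-0.002 0.0004 -0.0001 -0.001 -0.001 -0.012 -1;-0.002 0.0004 -0.0001 -0.001 -0.001 -0.012 -1;-0.002 0.0004 0 -0.001 -0.001 -0.012 -1;-0.002 0.0004 0 0 -0.001 -0.012 -1;-0.002 0.0004 0.0001 0 -0.001 -0.012 -1;-0.002 0.0004 0.0002 0 0 -0.012 -1;-0.002 0.0004 0.0003 0 0 -0.012 -1;-0.002 0.0004 0.0003 0 0 -0.012 -1'
python3 st.py -0.135 0
```

```text
time: 12.2
position: [0.5545, 0.0815, 0.0295]
tcp_rot: [-3.139, 0.001, 1.222]
force: [1.1, 4.6, 6.4]
grip_width: 0.002
t12.20 pos [0.5545 0.0815 0.0295] tip z 0.0215 yaw 1.222 tilt [0.0024 0.0014] F [1.1 4.6 6.4] grip 0.00
a -0.0692 radial err mm -0.31, yaw want 1.275
to a -0.135 tool d [ 0.0085 -0.0005 -0.    ] world [0.5569 0.0897] dyaw -0.013
to a 0.0 tool d [-0.009   0.0005  0.    ] world [0.5519 0.0729] dyaw 0.122
```

Piece 3 reads level: z 0.0295 with 6.4 N. I repeat the same pattern.

```bash
python3 -m jog '-0.0018 0 0.0002 0 0.001 -0.014 -1;-0.0018 0 0.0002 0 0.001 -0.014 -1;-0.0018 0 0.0002 0 0 -0.014 -1;-0.0018 0 0.0001 0 0 -0.014 -1;-0.0018 0 0 0 0 -0.014 -1;-0.0018 0 0 0 0 -0.014 -1;-0.0018 0 0 0 0 -0.014 -1;-0.0018 0 0 0 0 -0.014 -1;-0.0018 0 0 0 0 -0.014 -1;-0.0018 0 0 0 0 -0.014 -1'
python3 st.py 0 0.135
```

```text
time: 13.2
position: [0.5488, 0.0679, 0.0287]
tcp_rot: [-3.138, -0.009, 1.372]
force: [2.6, 11.6, 4.5]
grip_width: 0.004
t13.20 pos [0.5488 0.0679 0.0287] tip z 0.0207 yaw 1.372 tilt [ 0.004  -0.0094] F [ 2.6 11.6  4.5] grip 0.00
a 0.0421 radial err mm 1.94, yaw want 1.386
to a 0.0 tool d [0.0055 0.002  0.    ] world [0.5519 0.0729] dyaw -0.028
to a 0.135 tool d [-0.012   0.0027 -0.0001] world [0.5491 0.0556] dyaw 0.107
```

```bash
python3 -m jog '-0.002 0.0004 -0.0002 -0.001 -0.002 -0.012 -1;-0.002 0.0004 -0.0002 -0.001 -0.002 -0.012 -1;-0.002 0.0004 -0.0001 -0.001 -0.001 -0.012 -1;-0.002 0.0004 -0.0001 -0.001 -0.001 -0.012 -1;-0.002 0.0004 0 0 -0.001 -0.012 -1;-0.002 0.0004 0 0 -0.001 -0.012 -1;-0.002 0.0004 0.0001 0 -0.001 -0.012 -1;-0.002 0.0004 0.0002 0 0 -0.012 -1;-0.002 0.0004 0.0003 0 0 -0.012 -1;-0.002 0.0004 0.0003 0 0 -0.012 -1'
python3 st.py 0.135 .27
```

```text
time: 14.2
position: [0.5488, 0.0478, 0.0295]
tcp_rot: [-3.14, -0.003, 1.502]
force: [0.1, 5.4, 6.7]
grip_width: 0.003
t14.20 pos [0.5488 0.0478 0.0295] tip z 0.0215 yaw 1.502 tilt [ 0.0016 -0.003 ] F [0.1 5.4 6.7] grip 0.00
a 0.1950 radial err mm -0.20, yaw want 1.539
to a 0.135 tool d [ 0.0078 -0.0003  0.    ] world [0.5491 0.0556] dyaw -0.023
to a 0.27 tool d [-0.0097  0.0005 -0.    ] world [0.5486 0.0381] dyaw 0.112
```

```bash
python3 -m jog '-0.0018 0 0.0002 0 0 -0.013 -1;-0.0018 0 0.0002 0 0 -0.013 -1;-0.0018 0 0.0002 0 0 -0.013 -1;-0.0018 0 0.0001 0 0 -0.013 -1;-0.0018 0.0002 0 0 0 -0.013 -1;-0.0018 0.0002 0 0 0 -0.013 -1;-0.0018 0.0002 0 0 0 -0.013 -1;-0.0018 0.0002 0 0 0 -0.013 -1;-0.0018 0.0002 0 0 0 -0.013 -1;-0.0018 0.0002 0 0 0 -0.013 -1'
python3 st.py .27 0.405
```

```text
time: 15.2
position: [0.5474, 0.0332, 0.0282]
tcp_rot: [-3.136, -0.012, 1.641]
force: [-0.5, 13.9, 5.5]
grip_width: -0.002
t15.20 pos [0.5474 0.0332 0.0282] tip z 0.0202 yaw 1.641 tilt [ 0.0057 -0.0118] F [-0.5 13.9  5.5] grip -0.00
a 0.3062 radial err mm 1.52, yaw want 1.650
to a 0.27 tool d [0.0047 0.0016 0.    ] world [0.5486 0.0381] dyaw -0.027
to a 0.405 tool d [-0.0128  0.0023 -0.0002] world [0.5506 0.0206] dyaw 0.108
```

```bash
python3 -m jog '-0.0018 0.0004 -0.0003 -0.001 -0.002 -0.012 -1;-0.0018 0.0004 -0.0003 -0.001 -0.002 -0.012 -1;-0.0018 0.0004 -0.0002 -0.001 -0.002 -0.012 -1;-0.0018 0.0004 -0.0002 -0.001 -0.002 -0.012 -1;-0.0018 0.0004 0 0 -0.001 -0.012 -1;-0.0018 0.0004 0 0 -0.001 -0.012 -1;-0.0018 0.0004 0.0001 0 -0.001 -0.012 -1;-0.0018 0.0004 0.0002 0 0 -0.012 -1;-0.0018 0.0004 0.0003 0 0 -0.012 -1;-0.0018 0.0004 0.0003 0 0 -0.012 -1'
python3 st.py 0.405 .54
```

```text
time: 16.2
position: [0.5464, 0.0318, 0.0289]
tcp_rot: [-3.132, -0.029, 1.768]
force: [-2.2, 10.6, 9.1]
grip_width: -0.001
t16.20 pos [0.5464 0.0318 0.0289] tip z 0.0209 yaw 1.768 tilt [ 0.0092 -0.0287] F [-2.2 10.6  9.1] grip -0.00
a 0.3167 radial err mm 2.62, yaw want 1.661
to a 0.405 tool d [-0.0117  0.0019 -0.0004] world [0.5506 0.0206] dyaw -0.019
to a 0.54 tool d [-0.0292  0.0027 -0.0009] world [0.5549 0.0036] dyaw 0.116
```

The fingers have stalled against piece 5's bevel and tipped slightly nose-down. I level the tool, ease up about 1 mm and continue.

```bash
python3 -m jog '0 0.0002 -0.0004 -0.001 -0.005 0.002 -1;0 0.0002 -0.0004 -0.001 -0.005 0.002 -1;0 0.0002 -0.0003 -0.001 -0.005 0.002 -1;0 0.0002 0 -0.001 -0.005 0.002 -1;-0.001 0.0002 0 -0.001 -0.004 0 -1;-0.001 0.0002 0 -0.001 -0.003 0 -1;-0.001 0.0002 0 -0.001 0 0 -1;-0.001 0.0002 0 -0.001 0 0 -1;-0.001 0.0002 0 0 0 0 -1;-0.001 0.0002 0 0 0 0 -1'
python3 st.py 0.405 .54
```

```text
time: 17.2
position: [0.5489, 0.0241, 0.0296]
tcp_rot: [-3.138, 0.002, 1.762]
force: [-0.9, 2.2, 2.2]
grip_width: -0.002
t17.20 pos [0.5489 0.0241 0.0296] tip z 0.0216 yaw 1.762 tilt [0.0033 0.0017] F [-0.9  2.2  2.2] grip -0.00
a 0.3764 radial err mm 1.10, yaw want 1.721
to a 0.405 tool d [-0.0038  0.001   0.    ] world [0.5506 0.0206] dyaw -0.013
to a 0.54 tool d [-0.0213  0.002   0.    ] world [0.5549 0.0036] dyaw 0.122
```

Free and level again. Now I press onward over piece 5's flat.

```bash
python3 -m jog '-0.0015 0.0002 0.0002 -0.0005 0 -0.004 -1;-0.0015 0.0002 0.0003 -0.0005 0 -0.004 -1;-0.0015 0.0002 0.0003 -0.0005 0 -0.004 -1;-0.0015 0.0002 0.0003 0 0 -0.006 -1;-0.0015 0.0002 0.0003 0 0 -0.008 -1;-0.0015 0.0002 0.0003 0 0 -0.008 -1;-0.0015 0.0002 0.0003 0 0 -0.008 -1;-0.0015 0.0002 0.0003 0 0 -0.008 -1;-0.0015 0.0002 0.0003 0 0 -0.008 -1;-0.0015 0.0002 0.0003 0 0 -0.008 -1'
python3 st.py 0.54 .675
```

```text
time: 18.2
position: [0.5531, 0.0139, 0.0295]
tcp_rot: [-3.14, -0.006, 1.831]
force: [-1.8, 4.2, 5.5]
grip_width: -0.001
t18.20 pos [0.5531 0.0139 0.0295] tip z 0.0215 yaw 1.831 tilt [ 0.0012 -0.0065] F [-1.8  4.2  5.5] grip -0.00
a 0.4601 radial err mm -1.11, yaw want 1.804
to a 0.54 tool d [-0.0104 -0.001  -0.0001] world [0.5549 0.0036] dyaw 0.054
to a 0.675 tool d [-0.0278  0.0012 -0.0002] world [ 0.5614 -0.0127] dyaw 0.189
```

```bash
python3 -m jog '-0.0018 -0.0001 0.0002 0 -0.001 -0.007 -1;-0.0018 -0.0001 0.0002 0 -0.001 -0.007 -1;-0.0018 -0.0001 0.0001 0 -0.001 -0.007 -1;-0.0018 0 0 0 -0.001 -0.008 -1;-0.0018 0 0 0 -0.001 -0.008 -1;-0.0018 0 0 0 -0.001 -0.008 -1;-0.0018 0 0 0 -0.001 -0.008 -1;-0.0018 0 -0.0001 0 -0.001 -0.008 -1;-0.0018 0 -0.0001 0 -0.001 -0.008 -1;-0.0018 0 -0.0001 0 -0.001 -0.008 -1'
python3 st.py 0.54 .675
```

```text
time: 19.2
position: [0.5556, -0.0012, 0.0281]
tcp_rot: [-3.137, -0.004, 1.913]
force: [-3.3, 12.4, 6.6]
grip_width: 0.003
t19.20 pos [ 0.5556 -0.0012  0.0281] tip z 0.0201 yaw 1.913 tilt [ 0.0048 -0.0037] F [-3.3 12.4  6.6] grip 0.00
a 0.5764 radial err mm 0.90, yaw want 1.921
to a 0.54 tool d [0.0047 0.001  0.    ] world [0.5549 0.0036] dyaw -0.029
to a 0.675 tool d [-0.0128  0.0016 -0.0001] world [ 0.5614 -0.0127] dyaw 0.106
```

```bash
python3 -m jog '0 0.0002 -0.0004 -0.001 -0.002 -0.005 -1;0 0.0002 -0.0004 -0.001 -0.002 -0.005 -1;0 0.0002 -0.0004 -0.001 -0.001 -0.005 -1;-0.0005 0.0002 -0.0001 -0.001 0 -0.005 -1;-0.001 0.0002 0 0 0 -0.005 -1;-0.001 0.0002 0 0 0 -0.005 -1;-0.001 0.0002 0 0 0 -0.005 -1;-0.001 0.0002 0 0 0 -0.005 -1;-0.001 0.0002 0 0 0 -0.005 -1;-0.001 0.0002 0 0 0 -0.005 -1'
python3 st.py .675 .81
```

```text
time: 20.2
position: [0.5614, -0.0097, 0.0296]
tcp_rot: [3.142, 0.005, 1.968]
force: [-0.7, 0.7, 1.0]
grip_width: 0.0
t20.20 pos [ 0.5614 -0.0097  0.0296] tip z 0.0216 yaw 1.968 tilt [-0.      0.0053] F [-0.7  0.7  1. ] grip 0.00
a 0.6546 radial err mm -1.31, yaw want 1.999
to a 0.675 tool d [-0.0027 -0.0012  0.    ] world [ 0.5614 -0.0127] dyaw 0.051
to a 0.81 tool d [-0.0201  0.0009  0.0001] world [ 0.57   -0.0279] dyaw 0.186
```

```bash
python3 -m jog '-0.0015 -0.0001 0.0003 0 0.0005 -0.012 -1;-0.0015 -0.0001 0.0003 0 0.0005 -0.012 -1;-0.0015 -0.0001 0.0003 0 0.0005 -0.012 -1;-0.0015 0 0.0003 0 0 -0.012 -1;-0.0015 0 0.0003 0 0 -0.012 -1;-0.0015 0 0.0003 0 0 -0.012 -1;-0.0015 0 0.0003 0 0 -0.012 -1;-0.0015 0 0.0003 0 0 -0.012 -1;-0.0015 0 0.0003 0 0 -0.012 -1;-0.0015 0 0.0003 0 0 -0.012 -1'
python3 st.py .81 .945
```

```text
time: 21.2
position: [0.5659, -0.018, 0.0295]
tcp_rot: [3.141, -0.006, 2.098]
force: [-1.9, 3.8, 6.0]
grip_width: -0.001
t21.20 pos [ 0.5659 -0.018   0.0295] tip z 0.0215 yaw 2.098 tilt [-0.0009 -0.0055] F [-1.9  3.8  6. ] grip -0.00
a 0.7279 radial err mm -1.55, yaw want 2.072
to a 0.81 tool d [-0.0106 -0.0014 -0.0001] world [ 0.57   -0.0279] dyaw 0.056
to a 0.945 tool d [-0.028   0.0008 -0.0002] world [ 0.5807 -0.0419] dyaw 0.191
```

```bash
python3 -m jog '-0.0018 -0.0001 -0.0001 0 -0.001 -0.007 -1;-0.0018 -0.0001 -0.0001 0 -0.001 -0.007 -1;-0.0018 -0.0001 -0.0001 0 -0.001 -0.007 -1;-0.0018 -0.0001 -0.0001 0 -0.001 -0.007 -1;-0.0018 -0.0001 0 0 0 -0.007 -1;-0.0018 -0.0001 0 0 0 -0.007 -1;-0.0018 0 0 0 0 -0.007 -1;-0.0018 0 0 0 0 -0.007 -1;-0.0018 0 0 0 0 -0.007 -1;-0.0018 0 0 0 0 -0.007 -1'
python3 st.py .81 .945
```

```text
time: 22.2
position: [0.5757, -0.0354, 0.0296]
tcp_rot: [3.141, -0.001, 2.175]
force: [-0.6, 2.0, 2.2]
grip_width: 0.002
t22.20 pos [ 0.5757 -0.0354  0.0296] tip z 0.0216 yaw 2.175 tilt [-0.0006 -0.0007] F [-0.6  2.   2.2] grip 0.00
a 0.8819 radial err mm -0.27, yaw want 2.226
to a 0.81 tool d [ 0.0093 -0.0004  0.    ] world [ 0.57   -0.0279] dyaw -0.021
to a 0.945 tool d [-0.0082  0.0004 -0.    ] world [ 0.5807 -0.0419] dyaw 0.114
```

```bash
python3 -m jog '-0.0015 0 0.0001 0 0 -0.01 -1;-0.0015 0 0.0001 0 0 -0.01 -1;-0.0015 0 0.0001 0 0 -0.01 -1;-0.0015 0 0.0001 0 0 -0.01 -1;-0.0015 0 0.0001 0 0 -0.01 -1;-0.0015 0 0.0001 0 0 -0.01 -1;-0.0015 0 0.0001 0 0 -0.01 -1;-0.001 0 0.0001 0 0 -0.01 -1;0 0 0 0 0 0 -1;0 0 0 0 0 0 -1'
python3 st.py .945
python3 - <<'E'
from workcell import cams
from h import *
for n in("top","side"):
    c=cams.capture(n); 
    x,y,w,h=(140,110,200,150) if n=="top" else (180,170,130,110)
    k=3 if n=="top" else 5
    cv2.imwrite(f"pics/{n}2.png",cv2.resize(c["color"][y:y+h,x:x+w,::-1],None,fx=k,fy=k,interpolation=cv2.INTER_CUBIC))
E
```

```text
time: 23.2
position: [0.5816, -0.0435, 0.0296]
tcp_rot: [3.142, -0.005, 2.263]
force: [-1.2, 3.4, 4.0]
grip_width: 0.004
t23.20 pos [ 0.5816 -0.0435  0.0296] tip z 0.0216 yaw 2.263 tilt [-0.     -0.0046] F [-1.2  3.4  4. ] grip 0.00
a 0.9594 radial err mm 0.38, yaw want 2.304
to a 0.945 tool d [0.0019 0.0003 0.    ] world [ 0.5807 -0.0419] dyaw 0.026
```

View pics/side2.png

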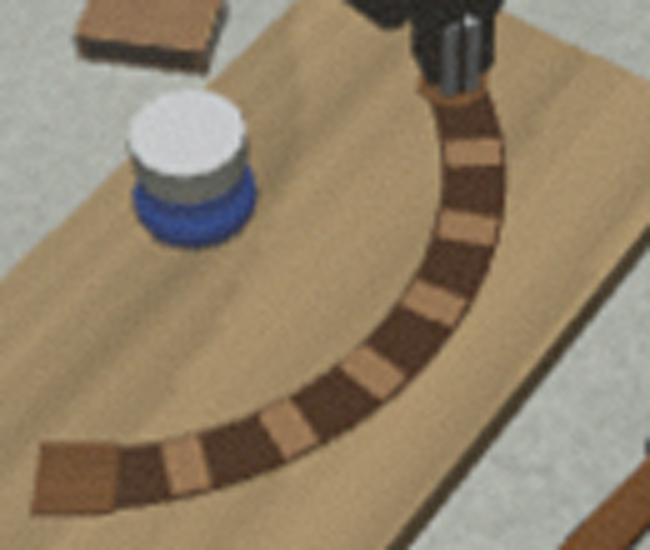

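The side view shows all six pieces sunk, with only short flats of equal length visible from crop (185,465) to (473,152). The fingertips are on the round cap at (458,88). I lift off and check again.

```bash
python3 -m jog '0 0 -0.002 0 0 0 -1;0 0 -0.005 0 0 0 -1;0 0 -0.02 0 0 0 -1;0 0 -0.03 0 0 0 -1;0 0 -0.03 0 0 0 -1;0 0 -0.03 0 0 0 -1;0 0 -0.03 0 0 0 -1;0 0 -0.02 0 0 0 -1;0 0 0 0 0 0 -1;0 0 0 0 0 0 -1'
python3 -m jog '0.03 0.03 0 0 0 0 -1;0.03 0.03 0 0 0 0 -1;0.03 0.03 0 0 0 0 -1;0.03 0.03 0 0 0 0 -1;0.03 0.03 0 0 0 0 -1;0.03 0.03 0 0 0 0 -1;0.01 0.01 0 0 0 0 -1;0 0 0 0 0 0 -1;0 0 0 0 0 0 -1;0 0 0 0 0 0 -1'
python3 - <<'E'
from workcell import cams
from h import *
for n in("top","side"):
    c=cams.capture(n); np.savez(n+"3.npz",**c)
    x,y,w,h=(140,80,200,190) if n=="top" else (130,140,220,190)
    cv2.imwrite(f"pics/{n}3.png",cv2.resize(c["color"][y:y+h,x:x+w,::-1],None,fx=3,fy=3,interpolation=cv2.INTER_CUBIC))
    d=np.abs(c["color"].astype(int)-load(n+"0.npz")["color"]).sum(2)
E
python3 st.py
```

```text
time: 24.3
position: [0.5837, -0.0479, 0.203]
tcp_rot: [-3.141, 0.002, 2.262]
force: [-0.1, 0.1, -0.6]
grip_width: -0.003
time: 25.3
position: [0.6058, 0.2232, 0.1853]
tcp_rot: [-3.121, -0.006, 2.255]
force: [0.1, -0.7, 0.6]
grip_width: -0.002
t25.40 pos [0.6061 0.2229 0.1857] tip z 0.1777 yaw 2.254 tilt [ 0.0201 -0.0063] F [ 0.3  0.3 -0. ] grip 0.00
a -0.9598 radial err mm 63.26, yaw want 0.384
```

View pics/side3.png

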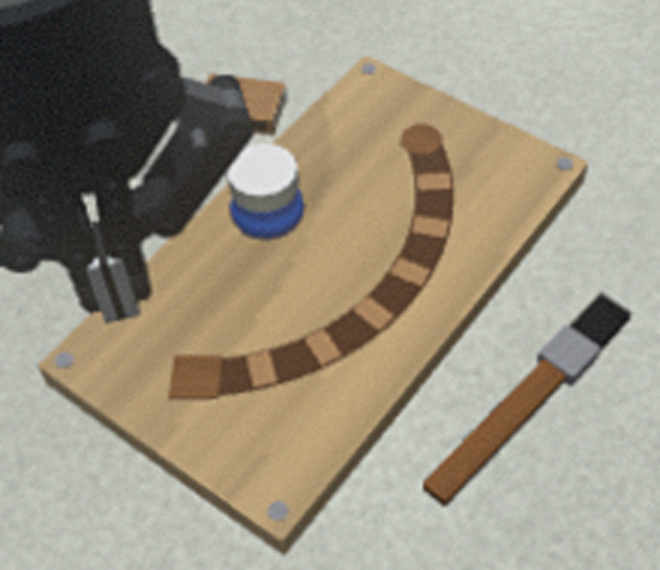

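View pics/top3.png

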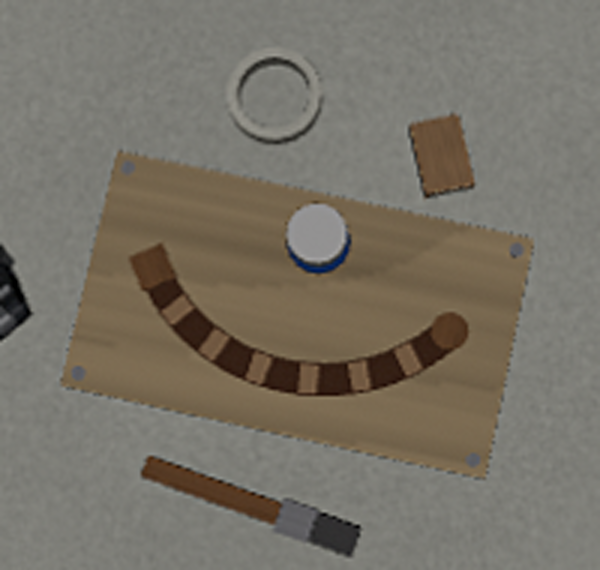

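Both views show all six pieces sunk alike, with pot, matchbox, tape and brush where they were. As a final check I compare the visible area of each piece and the objects against the first pictures.

Run:
```python
from h import *
TH=2.915;T=np.array([.5957,.0628]);C=T+.085*np.array([-np.cos(TH),-np.sin(TH)])
c=load("top3.npz"); g=c["color"].astype(int).sum(2).astype(np.float32)
M=np.linalg.inv(c["world_from_camera"])
def prof(a,r):
    n=len(a); w=np.c_[C+r*np.c_[np.cos(a+TH),np.sin(a+TH)],np.full(n,.021)]
    q=w@M[:3,:3].T+M[:3,3]; q[:,1:]*=-1
    return cv2.projectPoints(q,np.zeros(3),np.zeros(3),c["intrinsics"],c["distortion"])[0].reshape(-1,2).astype(np.float32)
a=np.arange(-.8,.8,.002)
P=np.mean([cv2.remap(g,*[prof(a,r)[:,i].reshape(1,-1) for i in(0,1)],cv2.INTER_LINEAR)[0] for r in(.125,.13,.135)],0)
lo,hi=np.percentile(P,[10,95])
for k in range(6):
    s=np.abs(a-(-.675+.27*k))<.12; f=np.clip((P[s]-lo)/(hi-lo),0,1)
    print(k+1,"visible length mm %.1f"%(f.sum()*.002*130))
for n,b in(("top",(170,80,200,190)),("side",(270,230,80,90))):
    A=load(n+"0.npz")["color"].astype(int);B=load(n+"3.npz")["color"].astype(int)
    d=np.abs(A-B).max(2)>45; d=d.astype(np.uint8); x,y,w,h=b
    ys,xs=np.nonzero(d[y:y+h,x:x+w]); print(n,len(xs), (xs.min()+x,xs.max()+x,ys.min()+y,ys.max()+y) if len(xs) else None)
```

```text
1 visible length mm 12.6
2 visible length mm 12.7
3 visible length mm 12.8
4 visible length mm 12.5
5 visible length mm 12.5
6 visible length mm 12.6
top 445 (np.int64(191), np.int64(283), np.int64(175), np.int64(211))
side 24 (np.int64(270), np.int64(345), np.int64(230), np.int64(305))
```

```bash
python3 -c "
from workcell import order;print(order.sign_off())"; python3 st.py
```

```text
the job is handed in; nothing more can be done
None
the job is handed in; nothing more can be done
```

I pressed all six trim pieces home in one pass of the shut fingertips, from the square cap to the round cap. I handed the job in at about 25.5 s, with the arm well clear of the panel.

**Level:** With the fingers pressing on each piece at about 5–7 N, the tool height was 0.0295–0.0296 m, against 0.0296 m on both end caps. In the final top picture each piece shows 12.5–12.8 mm of wood. By my geometry a fully home piece should show about 13 mm.

**Other objects:** Comparing the top view before and after, only the row changed, so the pot, matchbox, tape and brush stayed put. The same comparison around the brush in the side view gave 24 scattered changed pixels. I took these as noise and did not follow them up.

**What went less smoothly:**
- **Dips:** The fingers dropped up to 1.5 mm below cap level between pieces.
- **Stall at piece 5:** They stalled against its bevel at about 14 N sideways. I eased them up about 1 mm, staying on the row, and carried on. I did the same at piece 6 to avoid another stall.
- **Forces:** The highest reading I took was about 15 N in total, but I only read the force once a second, at the end of each move.

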